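Lay the mounted needle and the spatula into the instrument tray in order of use

ROBOT

A 6-joint arm with a two-finger parallel gripper is mounted at the origin on the work surface; the furniture and walls round the work are solid. World frame = base frame: x ahead of the robot, y to its left, z up, the work surface at z = 0. Lengths are in m, angles in rad, forces in N, time in s.
With the tool pointing down it reaches from about 0.4 to 0.825 m from the base axis. Payload 7 kg.
Tool frame: the origin (TCP) lies midway between the tips of the shut fingers; the grasp point (between the pads) lies hold_point_z behind it (hold_point_z is the distance from the TCP to the grasp point, in m); z points along the fingers, y is the line along which they close (so a half turn about z gives the same grasp; the last joint's range is limited). The gripper opens to 88 mm and grips with 3 to 60 N. Pads are 19 mm wide; open, the fingers measure 130 mm over their backs; the gripper's body (78 mm by 193 mm) begins 47 mm behind the grasp point.
Start: joints at [1.58, 0.359, 0.012, 0, -1.224, -0.288], TCP at [0.186, 0.649, 0.227] pointing down, gripper open.
Joint ranges: [-3.07, 3.07], [-1.43, 2.12], [-1.02, 1.25], [-3.03, 1.67], [-3.05, -0], [-3.03, 3.03]. Speed limits (rad/s): [2.39, 2.39, 3.01, 3.14, 3.14, 3.14].

INTERFACE

Orientations are given as [roll, pitch, yaw] about the fixed x, y, z axes, in that order (R = Rz(yaw) Ry(pitch) Rx(roll)).
In Python, from station import * gives the robot as it stands.
- The arm moves only by the tool apply_moves, never from a script. Its argument "steps" is a list of rows, each an object with "translation": the shift along the world's x, y, z scaled (see below), a list of three; "rotation": the turn, a rotation vector about the world's x, y, z scaled (see below), a list of three. A call has exactly 10 rows; each row is the pose to reach, as a shift and turn from the pose commanded when the call began; what a row does not reach only later rows make up. The controller multiplies each number of a shift by 250 mm and each number of a turn by 30 degrees. A row lasts 1/12 s, in which the tool goes at most 41.7 mm and 7.16 degrees, less where a joint would pass 70% of its speed; a pose out of reach is approached as far as the arm can. A call with a number of a shift or a turn outside -1 to 1 is refused whole. A call with a gripper value outside its range is refused whole. "jaw" is the closure, from -1 (fully open) to 1 (shut), so that 0 is half open, set as the call begins (left out, the last holds). The fingers move at their own pace and stop on an object; "newtons" is the grip in N (left out, the last holds). Time passes only in rows, so rows that repeat a pose let the fingers close, or fill a call up. It gives the time, the measured TCP pose, the force, the opening and the grip force at its end, in the units of the state.
- get_state(): the state, without advancing time (a new reading comes with each control period).
- grab_frame(name): name is "scene" or "top" or "wrist"; returns the picture (480x640x3 uint8, blue, green, red); there is no depth.
- camera_model(name): a dict with "fx", "fy", "cx", "cy" (pixels), "xyz" and "rotation" of the camera in the world. Camera axes: x right, y down, z forward; pixel columns grow to the right and rows downward; lengths in m; the calibration is good to about 2 mm. A picture is of the moment at which its call begins: read the wrist's pose just before it. camera_model takes no time and is no camera call; for the wrist camera it gives the pose at the moment of the call.
- job_done(): hands the job in; it is judged then, once.
The state is a dict: "t": time; "q": joint angles; "qd": joint speeds; "joint_efforts": joint torques, N m; "eef_pos": TCP position; "ee_rot": TCP orientation; "force": force on the tool from outside, world axes, zero at the start; "moment": the same for the moment, N m; "width": finger opening in m; "gripper_force": force on a finger pad.
Only numpy, scipy, OpenCV 4.12 (cv2) and the standard library are available. Lean on these libraries where they do the work, as an engineer would, in place of code of your own. Each camera call takes 0.05 s, during which the arm holds its last target. There are 200 camera calls.

TASK

Finish laying out the instrument tray in order of use: brush, mounted needle, spatula, pen. Brush and pen already lie in the two end lanes (either way round): lay the wooden-handled needle in the middle lane next to the brush and the black-gripped spatula in the middle lane next to the pen, each flat, about half-way along its lane and in line with it. Leave the brush where it lies.

Things in the scene. Friction and masses are not known exactly. Their poses are not given: they have to be found in the camera images.
- tray_floor (a point): Fixed shallow aluminium tray, 188 (x) by 256 mm (y), rim 14 mm high. Point: its centre on top of the 4 mm floor; z up. Four lanes run along x, centre lines at y = -93, -31, 31, 93 mm. Blue dividers 3.5 mm high between them, cut away in the middle 80 mm. Middle lanes are empty; the brush lies in one end lane, a white pen with red ends (145 mm long, 9 mm high) in the other.
- needle_grip (a point): Loose mounted needle on the table: slim turned wooden handle 81 mm long, 8 mm wide, 8 mm high, with a thin steel needle at its +x end (117 mm overall). Point: centre of the handle, half-way up (4 mm above what it lies on), where to grip it; x runs along the tool towards the needle's tip, z up.
- spatula_grip (a point): Loose double-ended steel spatula on the table, 140 mm overall, with a black rectangular grip 70 mm long, 10 mm wide, 10 mm high; thin blades stand out at both ends at half that height. Point: centre of the tool and its grip, half-way up (5 mm above what it lies on); x runs along the tool, z up.
- brush: Fine brush with red handle, brass ferrule and dark bristles, 140 mm long, 9 mm thick, already lying in one of the tray's two end lanes (y about +93 or -93 mm from the tray's centre); it marks the first place in the order and stays where it is. Origin on its underside, half-way along; x towards the bristles.
Not all that is in view belongs to the job. What is shaped like the part that bears spatula_grip but purple is not meant.

How it is judged:
By the outcome, as a careful person would: the job done as asked, in the order asked, and still so for the second after the job is handed in, with the robot touching nothing.
It also fails if it takes over 51 s, if anything falls off the work surface, if the arm or the gripper's body presses on something with over 40 N, if the wrist force passes 120 N, or if a joint passes its speed limit or range.

## Working session

There is one attempt and no reset: what is moved stays moved. The work goes in short steps, Python scripts to look and compute and a tool call to move; the robot and the scene stay as the last step left them, time stands still between calls to the robot, and variables do not carry over. Pictures are saved under pics/ and viewed, at most 10 in all, crops included, and the job is handed in when it is done.

Besides the shell and the picture viewer there is one more tool, called after "Request:" as name(argument=value, ...), one argument or row to a line, values as JSON. apply_moves: Moves the arm, as the interface text tells. Shifts and turns lie within -1 to 1; 1 stands for 250 mm of shift or 30 degrees of turn. Its arguments: {"type":"object","properties":{"steps":{"type":"array"},"jaw":{"type":"number"},"newtons":{"type":"number"}},"required":["steps"]}

```bash
mkdir -p pics
python3 - <<'E'
from station import *
import cv2
s=get_state();print(s)
for n in("top","scene"):
    m=camera_model(n);print(n,m)
    cv2.imwrite(f"pics/{n}0.png",grab_frame(n))
E
```

```text
{'t': 0.0, 'q': array([ 1.58012022e+00,  3.59380264e-01,  1.10512946e-02, -3.45059982e-04,
       -1.22408901e+00, -2.88102393e-01]), 'qd': array([-0.00069731,  0.00065952, -0.00067865, -0.0003606 , -0.00095017,
       -0.00112157]), 'joint_efforts': array([-2.31169741e-05, -5.82719135e+01,  2.93046659e+01,  6.99694633e+00,
        6.94145914e-03, -1.62413630e-04]), 'eef_pos': array([0.18563928, 0.64846084, 0.22562459]), 'ee_rot': array([ 3.13994567e+00, -1.49800903e-04, -2.78895889e-01]), 'force': array([0.25811396, 0.90952968, 0.25928956]), 'moment': array([-0.039165  , -0.04065332, -0.01540776]), 'gripper_force': 0.0, 'width': 0.08763661218350828}
top {'fx': 472.1742752323876, 'fy': 472.1742752323876, 'cx': 313.1823779474001, 'cy': 234.82254688031387, 'xyz': array([ 0.33015981, -0.12096235,  0.97894817]), 'rotation': array([-2.92328266,  0.00491192, -1.50386211])}
scene {'fx': 516.5542587920256, 'fy': 516.5542587920256, 'cx': 314.7042877091048, 'cy': 237.5244858974013, 'xyz': array([-0.37488746,  0.63290056,  0.59553384]), 'rotation': array([-2.00848826e+00,  8.62715907e-04, -2.25843475e+00])}
```

View pics/top0.png

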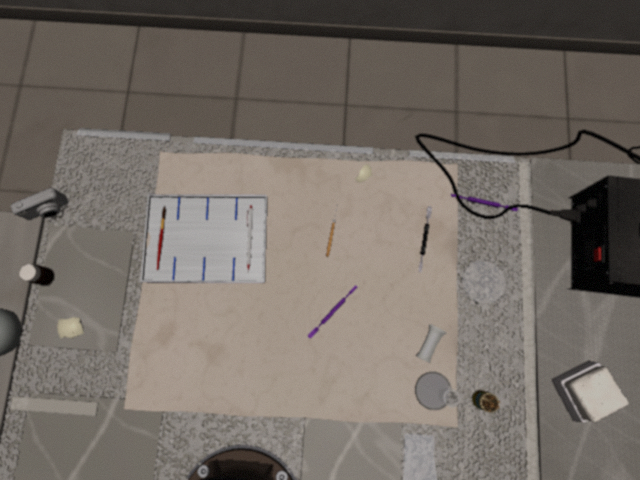

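The tray is at about (206,240), with the brush (red, dark tip up) at x≈161 and the pen at x≈250. Candidates are the wooden needle (331,238), the black spatula (425,238), and two purple look-alikes at (333,312) and (485,203). I choose the wooden and the black one. Next I'll check both in a close crop.

```bash
cat > h.py <<'E'
from station import *
import cv2, numpy as np
from scipy.spatial.transform import Rotation as R
def px2w(m,uv,z):
    Rm=R.from_euler('xyz',m['rotation']).as_matrix()
    d=Rm@np.array([(uv[0]-m['cx'])/m['fx'],(uv[1]-m['cy'])/m['fy'],1])
    return m['xyz']+d*(z-m['xyz'][2])/d[2]
E
python3 - <<'E'
from h import *
im=cv2.imread("pics/top0.png")
a=cv2.resize(im[195:285,135:275],None,fx=5,fy=5,interpolation=cv2.INTER_CUBIC)
b=cv2.resize(im[200:275,310:450],None,fx=5,fy=5,interpolation=cv2.INTER_CUBIC)
cv2.imwrite("pics/tray.png",a);cv2.imwrite("pics/tools.png",b)
E
```

```text
(no output)
```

View pics/tray.png

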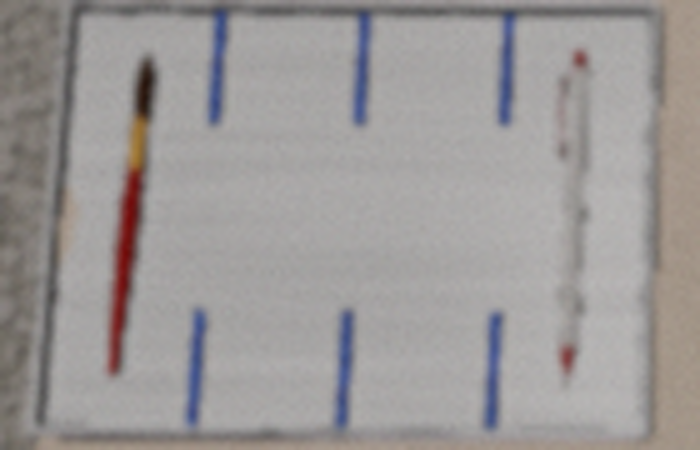

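View pics/tools.png

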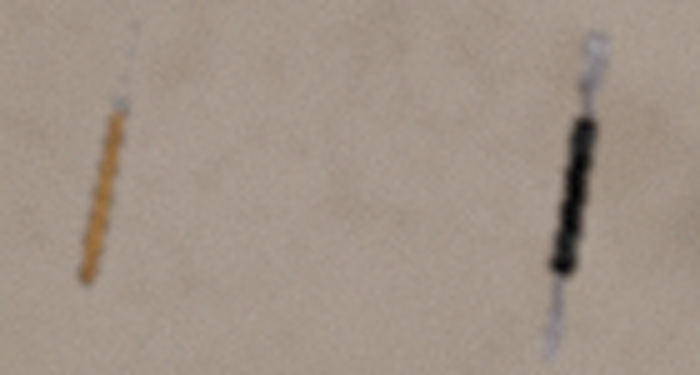

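The tray crop shows the brush in the left lane, the pen in the right, and the inner divider ends at rows ≈122 and 312. The tools crop confirms the choice: wooden handle from (118,110) to (86,280) with its needle tip up, and black grip from (586,118) to (562,272).

Run:
```python
from h import *
m=camera_model("top")
T=lambda p,o,z:px2w(m,np.array(p)/5-.4+np.array(o),z)[:2]
o=(310,200)
for n,a,b,z in(("needle",(119,105),(86,282),.004),("spat",(586,118),(562,273),.005)):
    A,B=T(a,o,z),T(b,o,z);d=A-B;print(n,(A+B)/2,np.hypot(*d),np.degrees(np.arctan2(d[1],d[0])))
o=(135,195);top=np.array([T(p,o,.0075) for p in((214,122),(360,122),(505,122))]);bot=np.array([T(p,o,.0075) for p in((199,312),(346,312),(495,312))])
print(top,bot,"c",(top.mean(0)+bot.mean(0))/2)
v=top[0]-top[2]+bot[0]-bot[2];print("yaw",np.degrees(np.arctan2(-v[0],v[1])), np.linalg.norm(v)/2, "yaw2",[np.degrees(np.arctan2(*(t-b)[::-1])) for t,b in zip(top,bot)])
s=get_state();print(s['eef_pos'],s['ee_rot'],[k for k in globals() if 'hold' in k])
try: print(hold_point_z)
except Exception as e: print(e)
```

```text
needle [ 0.54081168 -0.13789905] 0.07778685807010609 -6.927278671570439
spat [ 0.55273642 -0.33610793] 0.06810952016384181 -7.599287954914345
[[0.56025981 0.1886132 ]
 [0.56433899 0.12658666]
 [0.5683877  0.06502348]] [[0.47845503 0.18429851]
 [0.48251501 0.12295139]
 [0.48662766 0.06080848]] c [0.5234307  0.12471362]
yaw 3.7744877116539888 0.12380842720890477 yaw2 [np.float64(3.01920012586297), np.float64(2.5438585187291585), np.float64(2.951175088911487)]
[0.18566784 0.64848811 0.22570481] [ 3.14005562e+00 -1.72223462e-04 -2.78877276e-01] ['hold_point_z']
0.0188
```

View pics/scene0.png

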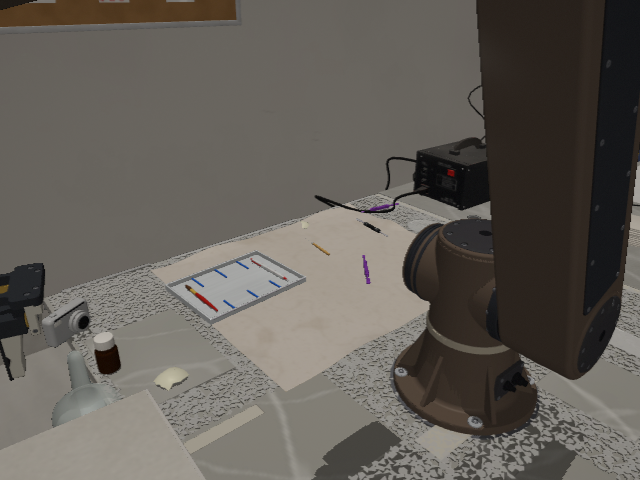

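Request:
apply_moves(
  steps=[
    {"translation": [0.1,-0.12,0],"rotation": [0,0,0.1]},
    {"translation": [0.2,-0.24,0],"rotation": [0,0,0.2]},
    {"translation": [0.3,-0.36,0],"rotation": [0,0,0.3]},
    {"translation": [0.4,-0.48,0],"rotation": [0,0,0.3]},
    {"translation": [0.5,-0.6,0],"rotation": [0,0,0.3]},
    {"translation": [0.6,-0.72,0],"rotation": [0,0,0.3]},
    {"translation": [0.7,-0.84,0],"rotation": [0,0,0.3]},
    {"translation": [0.8,-0.96,0],"rotation": [0,0,0.3]},
    {"translation": [0.85,-1,0],"rotation": [0,0,0.3]},
    {"translation": [0.85,-1,0],"rotation": [0,0,0.3]},
  ],
  jaw=-1,
  newtons=20,
)

```text
t: 0.93
eef_pos: [0.4001, 0.3961, 0.2265]
ee_rot: [3.141, 0.0, -0.125]
force: [-0.2, 0.3, 0.0]
width: 0.0878
gripper_force: 0.0
```

The scene view shows only low objects (camera, bottle, cable) on the left and beyond the paper. The arm's way is clear.

Request:
apply_moves(
  steps=[
    {"translation": [0.06,-0.13,0],"rotation": [0,0,0]},
    {"translation": [0.12,-0.26,0],"rotation": [0,0,0]},
    {"translation": [0.18,-0.39,0],"rotation": [0,0,0]},
    {"translation": [0.24,-0.52,0],"rotation": [0,0,0]},
    {"translation": [0.3,-0.65,0],"rotation": [0,0,0]},
    {"translation": [0.36,-0.78,0],"rotation": [0,0,0]},
    {"translation": [0.42,-0.91,0],"rotation": [0,0,0]},
    {"translation": [0.5,-1,0],"rotation": [0,0,0]},
    {"translation": [0.57,-1,0],"rotation": [0,0,0]},
    {"translation": [0.57,-1,0],"rotation": [0,0,0]},
  ],
)

```text
t: 1.77
eef_pos: [0.5429, 0.1481, 0.226]
ee_rot: [3.141, -0.0, -0.124]
force: [0.6, 1.3, 0.4]
width: 0.0872
gripper_force: 0.0
```

Request:
apply_moves(
  steps=[
    {"translation": [0,-0.14,0],"rotation": [0,0,0]},
    {"translation": [0,-0.28,0],"rotation": [0,0,0]},
    {"translation": [0,-0.42,-0.05],"rotation": [0,0,0]},
    {"translation": [0,-0.56,-0.1],"rotation": [0,0,0]},
    {"translation": [0,-0.7,-0.15],"rotation": [0,0,0]},
    {"translation": [0,-0.84,-0.2],"rotation": [0,0,0]},
    {"translation": [0,-0.96,-0.25],"rotation": [0,0,0]},
    {"translation": [0,-1,-0.3],"rotation": [0,0,0]},
    {"translation": [0,-1,-0.3],"rotation": [0,0,0]},
    {"translation": [0,-1,-0.3],"rotation": [0,0,0]},
  ],
)

```text
t: 2.6
eef_pos: [0.5402, -0.101, 0.1508]
ee_rot: [3.141, 0.002, -0.123]
force: [-0.1, 0.5, 0.6]
width: 0.0872
gripper_force: 0.0
```

Run:
```python
from h import *
import json
m=camera_model("wrist");im=grab_frame("wrist");cv2.imwrite("pics/w1.png",im)
json.dump({k:np.array(v).tolist() for k,v in m.items() if k in('fx','fy','cx','cy','xyz','rotation')},open("w1.json","w"))
s=get_state();print(s['eef_pos'],s['ee_rot'],m['xyz'])
```

```text
[ 0.54087999 -0.10038114  0.15167294] [ 3.14143534e+00  3.25180900e-04 -1.21534249e-01] [ 0.61485919 -0.11097546  0.30846606]
```

View pics/w1.png

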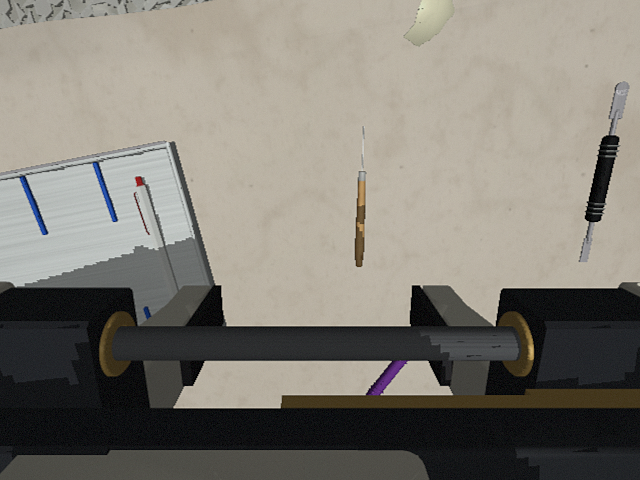

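The wrist view shows the needle handle from (362,176) to (359,266) with its tip at (363,126). The black spatula grip runs (610,136) to (594,221). The dividers nearest the pen end at (115,220) and (45,234).

Run:
```python
from h import *
import json
m=json.load(open("w1.json"))
for n,a,b,z in(("needle",(362,173),(359,266),.004),("ntip",(363.5,125),(359,266),.004),("spat",(610,136),(594,221),.005),("divR",(96,163),(115,220),.0075),("divM",(22,177),(45,234),.0075)):
    A,B=[px2w(m,p,z)[:2] for p in(a,b)];d=A-B;print(n,A,B,(A+B)/2,np.hypot(*d),np.degrees(np.arctan2(d[1],d[0])))
```

```text
needle [ 0.57935045 -0.14442547] [ 0.49965488 -0.13478536] [ 0.53950266 -0.13960541] 0.08027649815530087 -6.8970869736379194
ntip [ 0.61624865 -0.14885054] [ 0.49965488 -0.13478536] [ 0.55795176 -0.14181795] 0.11743907932405381 -6.878583826061961
spat [ 0.58419122 -0.34078049] [ 0.51580557 -0.33437363] [ 0.5499984  -0.33757706] 0.06868511335306045 -5.352257067765275
divR [0.61360002 0.06553051] [0.56647422 0.06333541] [0.59003712 0.06443296] 0.04717690141287294 2.666878050027146
divM [0.61016936 0.12780698] [0.56195926 0.12507111] [0.58606431 0.12643904] 0.04828766878324883 3.2479848508178293
```

Request:
apply_moves(
  steps=[
    {"translation": [0,-0.08,-0.1],"rotation": [0,0,0]},
    {"translation": [0,-0.15,-0.2],"rotation": [0,0,0]},
    {"translation": [-0.004,-0.15,-0.3],"rotation": [0,0,0]},
    {"translation": [-0.004,-0.15,-0.4],"rotation": [0,0,0]},
    {"translation": [-0.004,-0.15,-0.48],"rotation": [0,0,0]},
    {"translation": [-0.004,-0.15,-0.53],"rotation": [0,0,0]},
    {"translation": [-0.004,-0.15,-0.57],"rotation": [0,0,0]},
    {"translation": [-0.004,-0.15,-0.59],"rotation": [0,0,0]},
    {"translation": [-0.004,-0.15,-0.594],"rotation": [0,0,0]},
    {"translation": [-0.004,-0.15,-0.594],"rotation": [0,0,0]},
  ],
  jaw=-0.3,
)

```text
t: 3.48
eef_pos: [0.5405, -0.138, 0.0036]
ee_rot: [-3.141, -0.001, -0.121]
force: [0.3, 0.3, 0.8]
width: 0.0573
gripper_force: 0.0
```

Request:
apply_moves(
  steps=[
    {"translation": [0,0,0],"rotation": [0,0,0]},
    {"translation": [0,0,0],"rotation": [0,0,0]},
    {"translation": [0,0,0],"rotation": [0,0,0]},
    {"translation": [0,0,0],"rotation": [0,0,0]},
    {"translation": [0,0,0],"rotation": [0,0,0]},
    {"translation": [0,0,0],"rotation": [0,0,0]},
    {"translation": [0,0,0],"rotation": [0,0,0]},
    {"translation": [0,0,0],"rotation": [0,0,0]},
    {"translation": [0,0,0],"rotation": [0,0,0]},
    {"translation": [0,0,0],"rotation": [0,0,0]},
  ],
  jaw=1,
  newtons=20,
)

```text
t: 4.32
eef_pos: [0.5398, -0.1386, 0.0031]
ee_rot: [3.142, 0.0, -0.122]
force: [-1.0, 0.4, 0.7]
width: 0.0078
gripper_force: 20.0
```

Request:
apply_moves(
  steps=[
    {"translation": [0,0,0.08],"rotation": [0,0,0]},
    {"translation": [0,0,0.18],"rotation": [0,0,0]},
    {"translation": [0,0.08,0.28],"rotation": [0,0,0.1]},
    {"translation": [0,0.2,0.3],"rotation": [0,0,0.2]},
    {"translation": [-0.02,0.34,0.3],"rotation": [0,0,0.34]},
    {"translation": [-0.04,0.48,0.3],"rotation": [0,0,0.34]},
    {"translation": [-0.06,0.62,0.3],"rotation": [0,0,0.34]},
    {"translation": [-0.08,0.76,0.3],"rotation": [0,0,0.34]},
    {"translation": [-0.1,0.9,0.3],"rotation": [0,0,0.34]},
    {"translation": [-0.11,1,0.3],"rotation": [0,0,0.34]},
  ],
)

```text
t: 5.15
eef_pos: [0.5117, 0.1138, 0.0783]
ee_rot: [-3.141, -0.0, 0.057]
force: [-0.1, -0.3, 0.5]
width: 0.0078
gripper_force: 20.0
```

Request:
apply_moves(
  steps=[
    {"translation": [0,0.1,0],"rotation": [0,0,0]},
    {"translation": [0,0.172,0],"rotation": [0,0,0]},
    {"translation": [0,0.172,0],"rotation": [0,0,0]},
    {"translation": [0,0.172,-0.06],"rotation": [0,0,0]},
    {"translation": [0,0.172,-0.12],"rotation": [0,0,0]},
    {"translation": [0,0.172,-0.18],"rotation": [0,0,0]},
    {"translation": [0,0.172,-0.2],"rotation": [0,0,0]},
    {"translation": [0,0.172,-0.2],"rotation": [0,0,0]},
    {"translation": [0,0.172,-0.2],"rotation": [0,0,0]},
    {"translation": [0,0.172,-0.2],"rotation": [0,0,0]},
  ],
)

```text
t: 5.98
eef_pos: [0.5128, 0.1545, 0.0288]
ee_rot: [-3.141, -0.001, 0.056]
force: [1.2, 0.1, -0.2]
width: 0.008
gripper_force: 20.0
```

Run:
```python
from h import *
print(get_state()['eef_pos'],get_state()['ee_rot'],get_state()['width'])
a=grab_frame("top")[190:290,130:280];w=grab_frame("wrist")
cv2.imwrite("pics/c1.png",np.vstack([cv2.resize(w[:],(560,420))[:300],cv2.resize(a,(450,300),interpolation=2)[:, :].copy() if 0 else cv2.copyMakeBorder(cv2.resize(a,(450,300),interpolation=2),0,0,0,110,0)]))
```

```text
[0.51280268 0.15449917 0.02883222] [-3.14116967e+00 -9.34228605e-04  5.62592488e-02] 0.008015471910688684
```

View pics/c1.png

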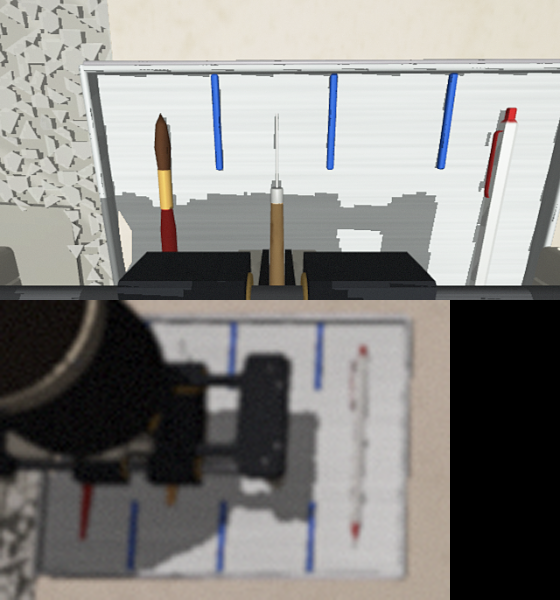

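The needle hangs centred between the dividers (277, between 218 and 333), tip away from the robot and in line with the lane. Next I'll lower and release it.

Request:
apply_moves(
  steps=[
    {"translation": [0,0,-0.03],"rotation": [0,0,0]},
    {"translation": [0,0,-0.05],"rotation": [0,0,0]},
    {"translation": [0,0,-0.065],"rotation": [0,0,0]},
    {"translation": [0,0,-0.075],"rotation": [0,0,0]},
    {"translation": [0,0,-0.08],"rotation": [0,0,0]},
    {"translation": [0,0,-0.083],"rotation": [0,0,0]},
    {"translation": [0,0,-0.083],"rotation": [0,0,0]},
    {"translation": [0,0,-0.083],"rotation": [0,0,0]},
    {"translation": [0,0,-0.083],"rotation": [0,0,0]},
    {"translation": [0,0,-0.083],"rotation": [0,0,0]},
  ],
)

```text
t: 6.92
eef_pos: [0.5124, 0.1545, 0.0074]
ee_rot: [-3.141, -0.0, 0.056]
force: [-0.2, -0.6, -0.3]
width: 0.0076
gripper_force: 20.0
```

Request:
apply_moves(
  steps=[
    {"translation": [0,0,0],"rotation": [0,0,0]},
    {"translation": [0,0,0],"rotation": [0,0,0]},
    {"translation": [0,0,0],"rotation": [0,0,0]},
    {"translation": [0,0,0],"rotation": [0,0,0]},
    {"translation": [0,0,0],"rotation": [0,0,0]},
    {"translation": [0,0,0.05],"rotation": [0,0,0]},
    {"translation": [0,0,0.12],"rotation": [0,0,0]},
    {"translation": [0,0,0.24],"rotation": [0,0,0]},
    {"translation": [0,0,0.36],"rotation": [0,0,0]},
    {"translation": [0,0,0.48],"rotation": [0,0,0]},
  ],
  jaw=0.5,
)

```text
t: 7.75
eef_pos: [0.5119, 0.1541, 0.1285]
ee_rot: [3.141, 0.001, 0.056]
force: [0.8, -0.4, -0.5]
width: 0.022
gripper_force: 0.0
```

Request:
apply_moves(
  steps=[
    {"translation": [0,-0.1,0],"rotation": [0,0,-0.1]},
    {"translation": [0,-0.2,0],"rotation": [0,0,-0.2]},
    {"translation": [0,-0.3,0],"rotation": [0,0,-0.3]},
    {"translation": [0.02,-0.4,0],"rotation": [0,0,-0.32]},
    {"translation": [0.04,-0.5,0],"rotation": [0,0,-0.32]},
    {"translation": [0.06,-0.62,0],"rotation": [0,0,-0.32]},
    {"translation": [0.08,-0.74,0],"rotation": [0,0,-0.32]},
    {"translation": [0.1,-0.86,0],"rotation": [0,0,-0.32]},
    {"translation": [0.12,-0.96,0],"rotation": [0,0,-0.32]},
    {"translation": [0.14,-1,0],"rotation": [0,0,-0.32]},
  ],
)

```text
t: 8.58
eef_pos: [0.547, -0.0982, 0.1272]
ee_rot: [3.141, 0.0, -0.113]
force: [0.5, 1.0, 0.1]
width: 0.0219
gripper_force: 0.0
```

Request:
apply_moves(
  steps=[
    {"translation": [0,-0.12,0],"rotation": [0,0,0]},
    {"translation": [0,-0.24,0],"rotation": [0,0,0]},
    {"translation": [0,-0.36,0],"rotation": [0,0,0]},
    {"translation": [0,-0.48,0],"rotation": [0,0,0]},
    {"translation": [0,-0.6,0],"rotation": [0,0,0]},
    {"translation": [0,-0.7,0],"rotation": [0,0,0]},
    {"translation": [0,-0.8,0],"rotation": [0,0,0]},
    {"translation": [0,-0.84,0],"rotation": [0,0,0]},
    {"translation": [0,-0.84,0],"rotation": [0,0,0]},
    {"translation": [0,-0.84,0],"rotation": [0,0,0]},
  ],
  jaw=-0.3,
)

```text
t: 9.42
eef_pos: [0.5471, -0.3055, 0.1269]
ee_rot: [-3.141, 0.001, -0.112]
force: [-0.2, 0.4, 0.3]
width: 0.0568
gripper_force: 0.0
```

Run:
```python
from h import *
import json
m=camera_model("wrist");w=grab_frame("wrist")
json.dump({k:np.array(v).tolist() for k,v in m.items() if k in('fx','fy','cx','cy','xyz','rotation')},open("w2.json","w"))
print(get_state()['eef_pos'],get_state()['ee_rot'])
a=cv2.resize(grab_frame("top")[190:290,130:280],(400,266),interpolation=2)
cv2.imwrite("pics/c2.png",np.vstack([w[:330],cv2.copyMakeBorder(a,0,0,0,240,0)]))
```

```text
[ 0.54717232 -0.30495335  0.12709138] [-3.14130347e+00  3.94633276e-04 -1.11484347e-01]
```

View pics/c2.png

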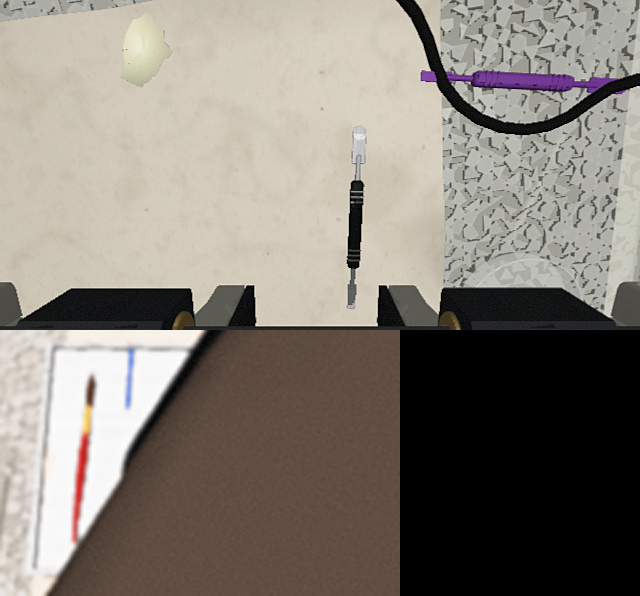

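The spatula grip runs from (357.5,181) to (353,268), with its tips at (359.5,126) and (351,308). The arm hides the needle in the top view, so I'll check that later.

Run:
```python
from h import *
import json
m=json.load(open("w2.json"))
for a,b in(((357.5,181),(353,268)),((359.5,126),(351,308))):
    A,B=[px2w(m,p,.005)[:2] for p in(a,b)];d=A-B;print((A+B)/2,np.hypot(*d),np.degrees(np.arctan2(d[1],d[0])))
```

```text
[ 0.54975115 -0.33731057] 0.06946913686861006 -7.6255636514156935
[ 0.55177952 -0.3373041 ] 0.1441780269399756 -7.3610341877902785
```

Request:
apply_moves(
  steps=[
    {"translation": [0.012,-0.08,-0.08],"rotation": [0,0,-0.037]},
    {"translation": [0.012,-0.129,-0.16],"rotation": [0,0,-0.037]},
    {"translation": [0.012,-0.129,-0.26],"rotation": [0,0,-0.037]},
    {"translation": [0.012,-0.129,-0.36],"rotation": [0,0,-0.037]},
    {"translation": [0.012,-0.129,-0.43],"rotation": [0,0,-0.037]},
    {"translation": [0.012,-0.129,-0.47],"rotation": [0,0,-0.037]},
    {"translation": [0.012,-0.129,-0.49],"rotation": [0,0,-0.037]},
    {"translation": [0.012,-0.129,-0.496],"rotation": [0,0,-0.037]},
    {"translation": [0.012,-0.129,-0.496],"rotation": [0,0,-0.037]},
    {"translation": [0.012,-0.129,-0.496],"rotation": [0,0,-0.037]},
  ],
)

```text
t: 10.35
eef_pos: [0.5512, -0.3379, 0.0046]
ee_rot: [3.141, -0.002, -0.13]
force: [-0.7, 0.5, -0.3]
width: 0.0566
gripper_force: 0.0
```

Request:
apply_moves(
  steps=[
    {"translation": [0,0,0],"rotation": [0,0,0]},
    {"translation": [0,0,0],"rotation": [0,0,0]},
    {"translation": [0,0,0],"rotation": [0,0,0]},
    {"translation": [0,0,0],"rotation": [0,0,0]},
    {"translation": [0,0,0],"rotation": [0,0,0]},
    {"translation": [0,0,0],"rotation": [0,0,0]},
    {"translation": [0,0,0],"rotation": [0,0,0]},
    {"translation": [0,0,0],"rotation": [0,0,0]},
    {"translation": [0,0,0],"rotation": [0,0,0]},
    {"translation": [0,0,0],"rotation": [0,0,0]},
  ],
  jaw=1,
  newtons=20,
)

```text
t: 11.18
eef_pos: [0.5502, -0.3378, 0.0033]
ee_rot: [-3.142, 0.0, -0.131]
force: [-0.7, -0.3, -0.5]
width: 0.0098
gripper_force: 20.0
```

Request:
apply_moves(
  steps=[
    {"translation": [0,0,0.08],"rotation": [0,0,0]},
    {"translation": [0,0,0.18],"rotation": [0,0,0]},
    {"translation": [0,0.08,0.28],"rotation": [0,0,0.1]},
    {"translation": [0,0.2,0.3],"rotation": [0,0,0.2]},
    {"translation": [-0.02,0.34,0.3],"rotation": [0,0,0.36]},
    {"translation": [-0.04,0.48,0.3],"rotation": [0,0,0.36]},
    {"translation": [-0.06,0.62,0.3],"rotation": [0,0,0.36]},
    {"translation": [-0.08,0.76,0.3],"rotation": [0,0,0.36]},
    {"translation": [-0.1,0.9,0.3],"rotation": [0,0,0.36]},
    {"translation": [-0.1,1,0.3],"rotation": [0,0,0.36]},
  ],
)

```text
t: 12.02
eef_pos: [0.5241, -0.0857, 0.0785]
ee_rot: [-3.141, 0.0, 0.058]
force: [-0.1, -0.2, -0.6]
width: 0.0098
gripper_force: 20.0
```

Request:
apply_moves(
  steps=[
    {"translation": [0,0.14,0],"rotation": [0,0,0]},
    {"translation": [0,0.28,0],"rotation": [0,0,0]},
    {"translation": [0,0.42,0],"rotation": [0,0,0]},
    {"translation": [0,0.56,0],"rotation": [0,0,0]},
    {"translation": [0,0.68,0],"rotation": [0,0,0]},
    {"translation": [0,0.724,-0.04],"rotation": [0,0,0]},
    {"translation": [0,0.724,-0.12],"rotation": [0,0,0]},
    {"translation": [0,0.724,-0.2],"rotation": [0,0,0]},
    {"translation": [0,0.724,-0.2],"rotation": [0,0,0]},
    {"translation": [0,0.724,-0.2],"rotation": [0,0,0]},
  ],
)

```text
t: 12.85
eef_pos: [0.5244, 0.0925, 0.0275]
ee_rot: [3.14, 0.003, 0.058]
force: [0.4, -0.5, 0.1]
width: 0.0097
gripper_force: 20.0
```

Run:
```python
from h import *
s=get_state();print(s['eef_pos'],s['ee_rot'],s['width'])
cv2.imwrite("pics/c3.png",grab_frame("wrist"))
```

```text
[0.5244258  0.09248298 0.02751771] [3.14013244e+00 2.63058327e-03 5.78927178e-02] 0.009662200664153527
```

View pics/c3.png

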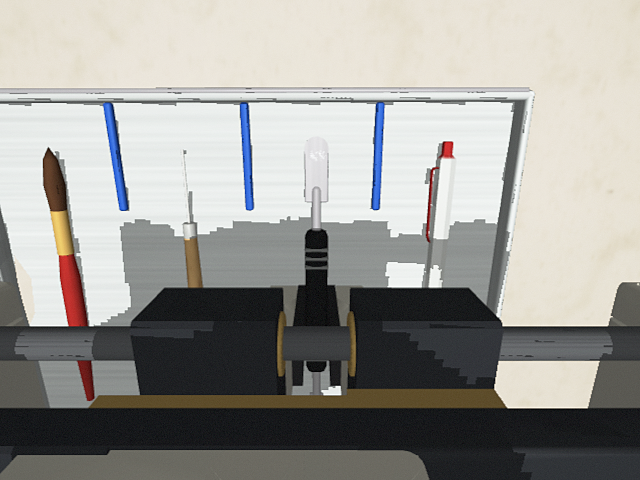

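The spatula (tip at 316,140) hangs centred between dividers 245 and 378. The needle (185,150 to 195,285) lies straight in the lane beside the brush. Next I'll lower, release, lift and move clear.

Request:
apply_moves(
  steps=[
    {"translation": [0,0,-0.03],"rotation": [0,0,0]},
    {"translation": [0,0,-0.05],"rotation": [0,0,0]},
    {"translation": [0,0,-0.065],"rotation": [0,0,0]},
    {"translation": [0,0,-0.075],"rotation": [0,0,0]},
    {"translation": [0,0,-0.08],"rotation": [0,0,0]},
    {"translation": [0,0,-0.083],"rotation": [0,0,0]},
    {"translation": [0,0,-0.083],"rotation": [0,0,0]},
    {"translation": [0,0,-0.083],"rotation": [0,0,0]},
    {"translation": [0,0,-0.083],"rotation": [0,0,0]},
    {"translation": [0,0,-0.083],"rotation": [0,0,0]},
  ],
)

```text
t: 13.73
eef_pos: [0.5254, 0.0932, 0.0077]
ee_rot: [-3.141, -0.0, 0.058]
force: [-0.6, 0.1, -0.1]
width: 0.0098
gripper_force: 20.0
```

Request:
apply_moves(
  steps=[
    {"translation": [0,0,0],"rotation": [0,0,0]},
    {"translation": [0,0,0],"rotation": [0,0,0]},
    {"translation": [0,0,0],"rotation": [0,0,0]},
    {"translation": [0,0,0],"rotation": [0,0,0]},
    {"translation": [0,0,0],"rotation": [0,0,0]},
    {"translation": [0,0,0.05],"rotation": [0,0,0]},
    {"translation": [0,0,0.15],"rotation": [0,0,0]},
    {"translation": [0,0,0.3],"rotation": [0,0,0]},
    {"translation": [0,0,0.45],"rotation": [0,0,0]},
    {"translation": [0,0,0.6],"rotation": [0,0,0]},
  ],
  jaw=0.5,
)

```text
t: 14.57
eef_pos: [0.5248, 0.0929, 0.1591]
ee_rot: [3.141, 0.001, 0.058]
force: [1.0, 1.6, -0.3]
width: 0.0218
gripper_force: 0.0
```

Request:
apply_moves(
  steps=[
    {"translation": [0,-0.14,0.1],"rotation": [0,0,0]},
    {"translation": [0,-0.28,0.1],"rotation": [0,0,0]},
    {"translation": [0,-0.42,0.1],"rotation": [0,0,0]},
    {"translation": [0,-0.56,0.1],"rotation": [0,0,0]},
    {"translation": [0,-0.7,0.1],"rotation": [0,0,0]},
    {"translation": [0,-0.84,0.1],"rotation": [0,0,0]},
    {"translation": [0,-0.96,0.1],"rotation": [0,0,0]},
    {"translation": [0,-1,0.1],"rotation": [0,0,0]},
    {"translation": [0,-1,0.1],"rotation": [0,0,0]},
    {"translation": [0,-1,0.1],"rotation": [0,0,0]},
  ],
)

```text
t: 15.4
eef_pos: [0.525, -0.1572, 0.1824]
ee_rot: [-3.141, 0.0, 0.056]
force: [-0.3, -0.3, -0.1]
width: 0.0219
gripper_force: 0.0
```

Request:
apply_moves(
  steps=[
    {"translation": [0,-0.14,0],"rotation": [0,0,0]},
    {"translation": [0,-0.28,0],"rotation": [0,0,0]},
    {"translation": [0,-0.42,0],"rotation": [0,0,0]},
    {"translation": [0,-0.56,0],"rotation": [0,0,0]},
    {"translation": [0,-0.7,0],"rotation": [0,0,0]},
    {"translation": [0,-0.84,0],"rotation": [0,0,0]},
    {"translation": [0,-0.96,0],"rotation": [0,0,0]},
    {"translation": [0,-1,0],"rotation": [0,0,0]},
    {"translation": [0,-1,0],"rotation": [0,0,0]},
    {"translation": [0,-1,0],"rotation": [0,0,0]},
  ],
)

```text
t: 16.23
eef_pos: [0.5255, -0.4059, 0.1821]
ee_rot: [-3.141, 0.001, 0.058]
force: [-0.1, 0.7, -0.1]
width: 0.0218
gripper_force: 0.0
```

Run:
```python
from h import *
a=cv2.resize(grab_frame("top")[190:290,130:280],(600,400),interpolation=2)
b=grab_frame("scene")[230:340,130:330];b=cv2.resize(b,(364,200),interpolation=2)
cv2.imwrite("pics/c4.png",np.vstack([a,cv2.copyMakeBorder(b,0,0,0,236,0)]))
```

```text
(no output)
```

View pics/c4.png

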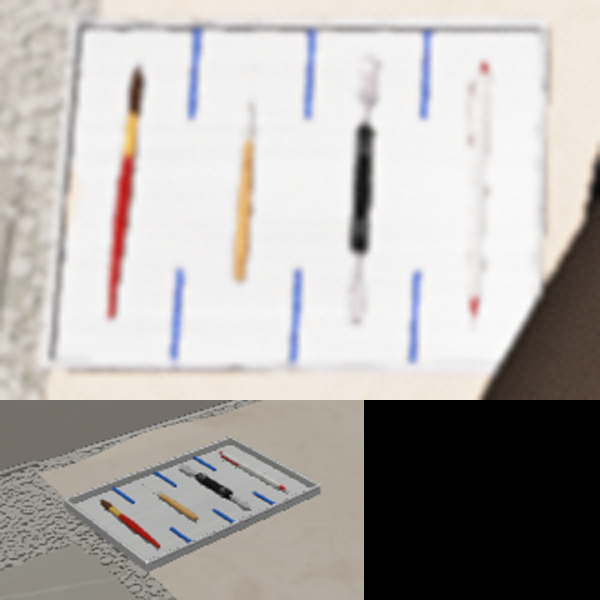

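The needle (245,190) and spatula (362,188) each lie flat, centred and in line with their lanes. The brush and pen have not moved.

```bash
python3 -c "
from station import *
print(job_done())"
```

```text
the job is handed in; nothing more can be done
None
```

The tray now reads brush, needle, spatula, pen: the needle and spatula lie flat and in line in their middle lanes, the brush was not touched, and I handed the job in after about 16 s of robot time.

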